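Load a dimmer face down in the test nest

ROBOT

A 6-joint arm with a two-finger parallel gripper is mounted at the origin on the work surface. World frame = base frame: x ahead of the robot, y to its left, z up, the work surface at z = 0. Lengths are in m, angles in rad, forces in N, time in s.
With the tool pointing down it reaches from about 0.35 to 0.975 m from the base axis. Payload 4.9 kg.
Tool frame: the origin (TCP) lies at the very end of the fingers, on their centre line; the grasp point (between the pads) lies 19 mm behind it; x points along the fingers, y is the direction in which the jaws open and shut, and the axes are right-handed (so a half turn about x gives the same grasp; the last joint's range is limited). The gripper opens to 85 mm and grips with 20 to 120 N. Pads are 22 mm wide; open, the fingers measure 114 mm over their backs; the gripper's body (76 mm by 85 mm) begins 54 mm behind the grasp point. The pads swing forward as they close: fully open they stand 13 mm farther back than shut.
Start: joints at [1.217, 0.053, 1.613, -0, 1.476, -0.119], TCP at [0.145, 0.608, 0.231] pointing down, gripper open.
Joint ranges: [-3.01, 3.01], [-1.01, 2.22], [0.06, 2.58], [-1.02, 4.17], [0.09, 2.62], [-3.14, 3.14]. Speed limits (rad/s): [2.57, 2.57, 3.14, 3.14, 3.14, 3.14].

INTERFACE

Orientations are given as a rotation vector (axis times angle).
In Python, from station import ctrl, get_image, calibration, finish_job, search_frame, cut_out, mark_of gives the robot as it stands. The module is installed in compiled form; this text tells all that it offers.
- The arm moves only by the tool arm_command, never from a script. Its argument "plan" is a list that holds one entry, the list of rows, each a list of 7 numbers: the shift along the tool's x, y, z in m, then the turn, a rotation vector about the tool's x, y, z in degrees, then the finger opening in m, from 0 to 0.0854. A call has 1 to 20 rows; each row shifts and turns the pose as measured when the row begins, along the tool's axes as they then stand; what a row does not reach is not made up. A row lasts 1/12 s, in which the tool goes at most 41.7 mm and 7.16 degrees, less where a joint would pass 70% of its speed; a pose out of reach is approached as far as the arm can. A call with a gripper value outside its range is refused whole. The fingers move at their own pace and stop on an object; "squeeze" is the grip in N (left out, the last holds). Time passes only in rows, so rows that do not move let the fingers close. It gives the time, the measured TCP pose, the force and the opening at its end, in the units of the state.
- ctrl.get_obs(): the state, without advancing time (a new reading comes with each control period).
- get_image(name): name is "scene" or "top"; returns the picture (420x560x3 uint8, red, green, blue); there is no depth.
- calibration(name): a dict with "fx", "fy", "cx", "cy" (pixels), "k1" (the pictures are not rectified: a ray, as slopes to the right and down, at radius r is drawn at 1 + k1 r^2 times it, then the intrinsics apply), "cam_to_world" (4x4, takes a point from camera to world coordinates). Camera axes: x right, y down, z forward; pixel columns grow to the right and rows downward; lengths in m; the calibration is good to about 2 mm. A picture is of the moment at which its call begins. calibration takes no time and is no camera call.
- finish_job(): hands the job in, once; it reports no verdict.
Trained networks look in the newest picture that a camera, given by its name, has taken for a name from the list of things; names that differ only in an ending like _2 or _b are one class to them, and where a whole thing is asked for, a point or a joint stands for the part that bears it (a point fixed in the world has none). Each returns a list of dicts, best first, with "conf" (0 to 1); they miss things now and then, are a little off and sometimes report something else, mostly with a low value. They report only what shows in the picture. A call takes as long as a camera call. They do not tell look-alikes from the thing itself.
- search_frame(camera, thing): "at" ([x, y, z] in m, in the coordinates of the camera as it stood for that picture, good to about 4 mm: the middle of the surface that is visible of it).
- cut_out(camera, thing): "mask" (420x560 bool, what is visible of it).
- mark_of(camera, thing): "at" ([x, y, z] in m, in the coordinates of the camera as it stood for that picture, good to about 4 mm: a listed point, or the origin of a listed thing).
The state is a dict: "t": time; "q": joint angles; "dq": joint speeds; "effort": joint torques, N m; "tool_pos": TCP position; "tool_rot": TCP orientation; "contact_force": force on the tool from outside, world axes, zero at the start; "wrist_torque": the same for the moment, N m; "opening": finger opening in m.
Only numpy, scipy, OpenCV 4.12 (cv2) and the standard library are available. Lean on these libraries where they do the work, as an engineer would, in place of code of your own. Each camera call takes 0.05 s, during which the arm holds its last target. There are 200 camera calls.

TASK

Take the dimmer with the square back box from the sloping rack and lay it face down, knob in the well, fully home in the square pocket of the test nest; set it in, do not drop it. Let go of it, then slide the keeper all the way over the edge of its plate to hold it. Leave the dimmer with the round back in the rack and everything else where it is.

Things in the scene. Friction and masses are not known exactly. Their poses are not given: they have to be found in the camera images.
- dimmer: To load: white plate 56 x 56 x 8 mm, round knob (22 mm dia., 12 tall) on its front, on its back a square black box 40 x 40 mm. Origin: centre of the plate's front face; +z out of the back (plate z 0 to 8 mm, back part 8 to 38, knob -12 to 0); x, y along the plate's edges. Starts in either place of the rack, leaning at 45 degrees, back part facing out and up, y level along the rack.
- round_module: To be left: white plate 56 x 56 x 8 mm, round knob (22 mm dia., 12 tall) on its front, on its back a round black can 40 mm across. Origin: centre of the plate's front face; +z out of the back (plate z 0 to 8 mm, back part 8 to 38, knob -12 to 0); x, y along the plate's edges. Starts in either place of the rack, leaning at 45 degrees, back part facing out and up, y level along the rack.
- rack: Fixed aluminium rack, 100 x 236 mm, 70 mm tall: two strips form a 45 degree rest that rises towards its +x and faces its -x, with a 6 mm lip at the foot that stops below the back boxes. Origin at the centre of its underside on the table; y runs along the rack; the two places are 52 mm either side of the middle.
- nest: Fixed dark steel test nest. Main block 110 (x) x 100 (y) x 24 mm, origin at the centre of its underside, right under the pocket; z up. A keeper track 70 mm wide runs from the block out to y = -128 mm with two guide strips up to z = 32 mm, from y = -54 to -126 mm.
- pocket (a point): Centre of the floor of the nest's square pocket, 16 mm above the table; axes as the nest. The pocket is 59 x 59 mm and 8 mm deep, its sides along x and y; in its floor is an open square well 32 x 32 mm, 16 mm deep, for the knob. The plate may lie in any of the four quarter turns and ends up level with the top of the block.
- keeper (a joint): Slide of the keeper along the nest's +y, in m: 0 fully back, 0.05 fully forward, the blade then 6 mm over the edge of the seated plate. It starts between 0 and 0.01 and stays where it is left; it moves with about 2 N.
- keeper_post (a point): Top centre of the upright round steel post on the keeper, 14 mm in diameter, 34 mm tall above a steel blade 44 (x) x 60 (y) x 3 mm whose top is 28.5 mm above the table; the post's top is 62.5 mm above the table. The blade's front edge is 35 mm ahead (nest +y) of the post's axis.
- blank_plate: Bystander: plain white plate 60 x 60 x 8 mm lying on the table; origin at its underside.
- wall_frame: Bystander: white square wall frame 80 x 80 x 9 mm with a square opening, lying on the table; origin at its underside.
- screwdriver: Bystander: screwdriver lying on the table.
- screw_jar: Bystander: jar with a cap, 64 mm diameter, 75 mm tall; origin at its underside.
- headlamp: Bystander: round metal lamp, 128 mm diameter, 70 mm tall; origin at its underside.
- multimeter: Bystander: grey hand-held meter 150 x 75 x 45 mm; origin at its underside.
Things that resemble listed ones, but are neither listed nor needed, are in the scene too. Leave any blue or purple look-alike of the dimmer alone.

How it is judged:
On the way, in this order (a step that is already met when the one before it is completed fails the run):
1. the square-backed dimmer lies face down, fully home in the pocket, released, with the keeper still back (horizontal distance between dimmer and pocket below 0.003 m and z of dimmer in the frame of pocket between -0.003 and 0.0025 m and angle between dimmer's own z axis and vertical below 0.06 rad and contact force between the fingers and dimmer below 0.1 N and value of joint keeper below 0.02 m), for 0.2 s.
2. the keeper is slid fully forward over the plate's edge (value of joint keeper above 0.046 m), for 0.2 s.
At the end, for the whole second after the job is handed in: The square-backed dimmer lies at rest face down in the pocket: within 3 mm of its centre, no more than 2.5 mm above its floor, within 0.06 rad of level; the keeper stands beyond 46 of its 50 mm; the round-backed dimmer is within 15 mm of where it began in the rack (horizontal distance between dimmer and pocket below 0.003 m and z of dimmer in the frame of pocket between -0.003 and 0.0025 m and angle between dimmer's own z axis and vertical below 0.06 rad and value of joint keeper above 0.046 m and linear speed of dimmer below 0.02 m/s and distance of round_module from where it was at the start of the episode below 0.015 m); the robot touches nothing.
It fails at once if the dimmer is dropped (moves faster than 0.6 m/s out of the fingers) (linear speed of dimmer above 0.6 m/s and contact force between the fingers and dimmer below 0.1 N).
It fails at once if the round-backed dimmer is moved more than 30 mm (distance of round_module from where it was at the start of the episode above 0.03 m).
It fails at once if another thing on the table is moved more than 30 mm (distance of any of blank_plate, wall_frame, screwdriver, screw_jar, headlamp, multimeter from where it was at the start of the episode above 0.03 m).
It also fails if it takes over 51 s, if anything falls off the work surface, if the arm or the gripper's body presses on something with over 40 N, if the wrist force passes 120 N, or if a joint passes its speed limit or range.

## Working session

There is one attempt and no reset: what is moved stays moved. The work goes in short steps, Python scripts to look and compute and a tool call to move; the robot and the scene stay as the last step left them, time stands still between calls to the robot, and variables do not carry over. Pictures are saved under pics/ and viewed, about 8 in all and at most 12, crops included, and the job is handed in when it is done.

Besides the shell and the picture viewer there is one more tool, called as a command line: name --argument value ..., lists and objects as JSON in quotes. arm_command: Moves the arm, as the interface text tells. Its arguments: {"type":"object","properties":{"plan":{"type":"array","items":{"type":"array","items":{"type":"array","items":{"type":"number"}}}},"squeeze":{"type":"number"}},"required":["plan"]}

```bash
mkdir -p pics; cat > h.py <<'E'
import numpy as np,cv2
from station import *
from scipy.spatial.transform import Rotation as R
def w(cam,p):
    T=np.array(calibration(cam)["cam_to_world"]);return T[:3,:3]@np.array(p)+T[:3,3]
def ray(cam,u,v):
    c=calibration(cam);T=np.array(c["cam_to_world"])
    d=np.array([(u-c["cx"])/c["fx"],(v-c["cy"])/c["fy"]]);s=d.copy()
    for _ in range(20): s=d/(1+c["k1"]*(s@s))
    return T[:3,3],T[:3,:3]@np.r_[s,1]
def onz(cam,u,v,z):
    o,d=ray(cam,u,v);return o+d*(z-o[2])/d[2]
def px(cam,P):
    c=calibration(cam);T=np.array(c["cam_to_world"]);p=(np.atleast_2d(P)-T[:3,3])@T[:3,:3]
    s=p[:,:2]/p[:,2:];s=s*(1+c["k1"]*(s**2).sum(1))[:,None]
    return s*[c["fx"],c["fy"]]+[c["cx"],c["cy"]]
def save(cam,name,img=None):
    im=get_image(cam) if img is None else img
    cv2.imwrite("pics/"+name,im[:,:,::-1]);return im
E
python3 - <<'E'
from h import *
a=save("scene","s0.png");b=save("top","t0.png")
cv2.imwrite("pics/b0.png",np.vstack([a,b])[:,:,::-1])
for c in("scene","top"):
    print(c,np.round(calibration(c)["cam_to_world"],3).tolist(),calibration(c)["fx"])
    for t in("dimmer","round_module","rack","nest","pocket","keeper_post","keeper"):
        try:print(t,[(np.round(w(c,d["at"]),4).tolist(),round(d["conf"],2)) for d in mark_of(c,t)[:4]])
        except Exception as e:print(t,e)
E
```

```text
scene [[-0.181, 0.681, -0.709, 1.492], [0.983, 0.141, -0.116, 0.161], [0.021, -0.718, -0.695, 0.98], [0.0, 0.0, 0.0, 1.0]] 398.3678690153109
dimmer [([0.5282, 0.2547, 0.0457], 0.76), ([0.539, 0.0439, 0.013], 0.75), ([0.5553, 0.4086, 0.0157], 0.69), ([0.3225, 0.164, 0.0155], 0.48)]
round_module [([0.6145, 0.1928, 0.0447], 0.72)]
rack [([0.5719, 0.2339, 0.0005], 0.93), ([0.4037, -0.008, 0.0043], 0.48)]
nest [([0.552, -0.1815, -0.003], 0.89), ([0.6236, -0.4474, 0.0037], 0.45)]
pocket [([0.5518, -0.1834, 0.0139], 0.56)]
keeper_post [([0.5632, -0.2855, 0.0583], 0.64), ([0.614, 0.1939, 0.0431], 0.45)]
keeper it knows: blank_plate, dimmer, headlamp, keeper_post, multimeter, nest, pocket, rack, round_module, screw_jar, screwdriver, wall_frame
top [[0.021, -0.996, 0.088, 0.444], [-1.0, -0.019, 0.023, -0.024], [-0.021, -0.089, -0.996, 1.179], [0.0, 0.0, 0.0, 1.0]] 427.24290967223965
dimmer [([0.3776, 0.2635, 0.012], 0.9), ([0.5428, 0.0372, 0.0087], 0.88), ([0.5251, 0.2508, 0.0509], 0.76), ([0.563, 0.4054, 0.0086], 0.72)]
round_module [([0.6167, 0.1895, 0.0458], 0.64), ([0.5767, 0.2284, 0.0012], 0.18)]
rack [([0.5777, 0.2292, -0.0001], 0.77)]
nest [([0.5544, -0.1862, -0.0018], 0.9)]
pocket [([0.5557, -0.1915, 0.0143], 0.97)]
keeper_post [([0.565, -0.2879, 0.0629], 0.66)]
keeper it knows: blank_plate, dimmer, headlamp, keeper_post, multimeter, nest, pocket, rack, round_module, screw_jar, screwdriver, wall_frame
```

View pics/s0.png

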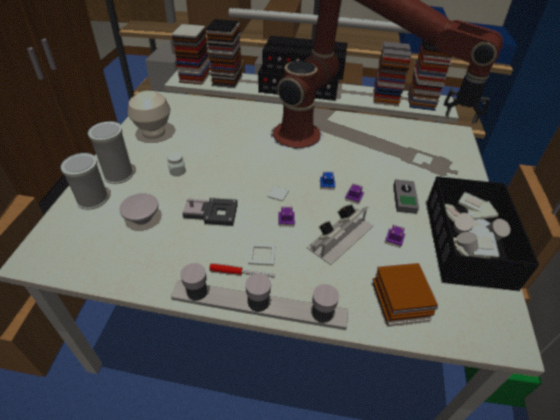

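View pics/t0.png

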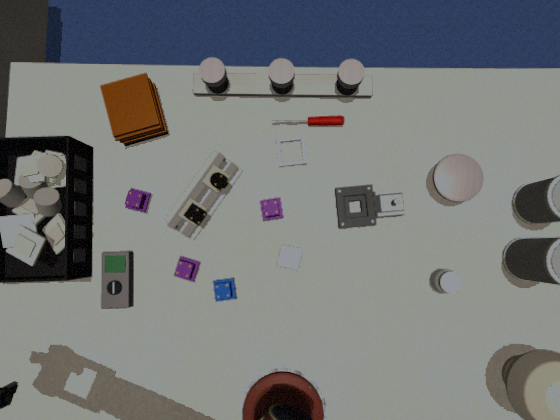

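```bash
python3 - <<'E'
from h import *
a=cv2.imread("pics/s0.png");b=cv2.imread("pics/t0.png")
r=lambda im,x,y,s=80,k=5:np.clip(cv2.resize(im[y:y+s,x:x+s],None,fx=k,fy=k,interpolation=cv2.INTER_CUBIC).astype(float)*1.5,0,255).astype(np.uint8)
cv2.imwrite("pics/c1.png",np.vstack([np.hstack([r(a,302,192,75,4),r(a,175,180,75,4)]),np.hstack([r(b,165,147,100,3),r(b,325,160,100,3)])]))
E
```

```text
(no output)
```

View pics/c1.png

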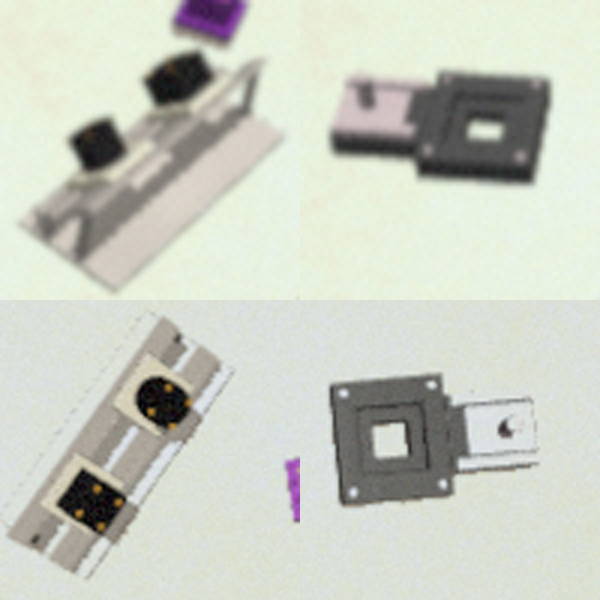

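```bash
cat > fit.py <<'E'
from h import *
from scipy.optimize import minimize
def box(x0,x1,y0,y1,z0,z1): return np.array([[x,y,z] for x in(x0,x1) for y in(y0,y1) for z in(z0,z1)])
def cyl(r,z0,z1): a=np.linspace(0,2*np.pi,24,endpoint=False);return np.vstack([np.c_[r*np.cos(a),r*np.sin(a),0*a+z] for z in(z0,z1)])
DIM=[box(-.028,.028,-.028,.028,0,.008),box(-.02,.02,-.02,.02,.008,.038)]
RND=[DIM[0],cyl(.02,.008,.038)]
NEST=[box(-.055,.055,-.05,.05,0,.024),box(-.035,.035,-.128,-.05,0,.024),box(-.035,-.024,-.126,-.054,0,.032),box(.024,.035,-.126,-.054,0,.032)]
K=4
def render(cam,parts,Rm,t):
    m=np.zeros((420*K,560*K),np.uint8)
    for p in parts:
        q=px(cam,p@Rm.T+t);h=cv2.convexHull(((q+.5)*K).astype(np.float32))
        cv2.fillConvexPoly(m,np.round(h*16).astype(np.int32),1,shift=4)
    return m
def pose(p,tilt):
    # tilt: dimmer z=(-cos,-sin,1)/sqrt2 of yaw ; y along rack y
    y=np.array([-np.sin(p[3]),np.cos(p[3]),0])
    if tilt:
        z=np.array([-np.cos(p[3]),-np.sin(p[3]),1])/2**.5
    else: z=np.array([0,0,1.])
    return np.c_[np.cross(y,z),y,z],np.array(p[:3])
def fit(parts,masks,p0,tilt,fz=False):
    big={c:cv2.resize(m.astype(np.uint8),None,fx=K,fy=K,interpolation=cv2.INTER_NEAREST) for c,m in masks.items()}
    sc=np.array([.01,.01,1e-9 if fz else .01,.1])
    def f(u):
        Rm,t=pose(p0+u*sc,tilt);s=0
        for c,m in big.items():
            r=render(c,parts,Rm,t);s+=1-(r&m).sum()/max(1,(r|m).sum())
        return s
    r=min((minimize(f,s,method="Nelder-Mead",options=dict(initial_simplex=np.vstack([s,s+np.diag([.6,.6,.6,.8])]),maxiter=250)) for s in(np.zeros(4),np.array([.3,-.3,.2,-.7]))),key=lambda r:r.fun)
    return p0+r.x*sc,r.fun
E
python3 - <<'E'
from fit import *
im={}
G={"dimmer":(DIM,[.527,.253,.047,.96],1),"round_module":(RND,[.6155,.191,.046,.96],1),"nest":(NEST,[.553,-.185,0,.1],0)}
for c in("scene","top"): im[c]=get_image(c).copy()
for n,(parts,p0,tilt) in G.items():
    M={}
    for c in im:
        best=[(np.hypot(*(np.argwhere(d["mask"]).mean(0)[::-1]-px(c,p0[:3])[0])),d["conf"],i,d["mask"]) for i,d in enumerate(cut_out(c,n)) if d["mask"].sum()>20]
        if best:
            b=min(best,key=lambda b:b[0]);
            if b[0]<25:M[c]=b[3]
            print(n,c,round(b[0],1),b[1],b[3].sum())
    for S in [M]+[{c:M[c]} for c in M if n=="nest"]:
        p,f=fit(parts,S,np.array(p0),tilt,n=="nest");print(n,list(S),np.round(p,4),round(f,3))
    if 1:
        p,f=fit(parts,M,np.array(p0),tilt,n=="nest");Rm,t=pose(p,tilt)
        for c in im:
            G.setdefault("o",[]) if 0 else None
            im.setdefault(c,0)
            np.save(f"/tmp/{n}.npy",p)
out=[]
for c in ("scene","top"):
    big=cv2.resize(im[c],None,fx=4,fy=4,interpolation=cv2.INTER_CUBIC)
    big=np.clip(big*1.4,0,255).astype(np.uint8)
    for n,(parts,p0,tilt) in G.items():
        Rm,t=pose(np.load(f"/tmp/{n}.npy"),tilt)
        for prt in parts:
            cs,_=cv2.findContours(render(c,[prt],Rm,t),cv2.RETR_EXTERNAL,cv2.CHAIN_APPROX_NONE);cv2.drawContours(big,cs,-1,(255,0,0),1)
    for P in([.57,.232,.03],[.553,-.205,.02]):
        u,v=(px(c,P)[0]*4).astype(int);out.append(big[v-150:v+150,u-190:u+190])
cv2.imwrite("pics/f1.png",np.vstack([np.hstack(out[:2]),np.hstack(out[2:])])[:,:,::-1])
E
```

```text
dimmer scene 5.4 0.82 218
dimmer top 3.1 0.88 481
dimmer ['scene', 'top'] [0.5301 0.2494 0.0519 0.9179] 0.315
round_module scene 4.6 0.74 216
round_module top 1.6 0.69 418
round_module ['scene', 'top'] [0.6184 0.1918 0.0516 0.9694] 0.301
nest scene 9.9 0.81 1098
nest top 13.6 0.8 2158
nest ['scene', 'top'] [ 0.5532 -0.187   0.      0.1103] 0.257Traceback (most recent call last):
  File "<stdin>", line 14, in <module>
  File "fit.py", line 30, in fit
    r=min((minimize(f,s,method="Nelder-Mead",options=dict(initial_simplex=np.vstack([s,s+np.diag([.6,.6,.6,.8])]),maxiter=250)) for s in(np.zeros(4),np.array([.3,-.3,.2,-.7]))),key=lambda r:r.fun)
  File "fit.py", line 30, in <genexpr>
    r=min((minimize(f,s,method="Nelder-Mead",options=dict(initial_simplex=np.vstack([s,s+np.diag([.6,.6,.6,.8])]),maxiter=250)) for s in(np.zeros(4),np.array([.3,-.3,.2,-.7]))),key=lambda r:r.fun)
           ~~~~~~~~^^^^^^^^^^^^^^^^^^^^^^^^^^^^^^^^^^^^^^^^^^^^^^^^^^^^^^^^^^^^^^^^^^^^^^^^^^^^^^^^^^^^^^^^^^^^^^^^^^^^^^^^^^^^
    res = _minimize_neldermead(fun, x0, args, callback, bounds=bounds,
                               **options)
    fxc = func(xc)
    fx = function(np.copy(x), *(wrapper_args + args))
  File "fit.py", line 28, in f
    r=render(c,parts,Rm,t);s+=1-(r&m).sum()/max(1,(r|m).sum())
  File "fit.py", line 12, in render
    q=px(cam,p@Rm.T+t);h=cv2.convexHull(((q+.5)*K).astype(np.float32))
  File "h.py", line 14, in px
    c=calibration(cam);T=np.array(c["cam_to_world"]);p=(np.atleast_2d(P)-T[:3,3])@T[:3,:3]
ValueError: time passes only in moves, steps and waits
```

```bash
python3 - <<'E'
s=open("h.py").read()
s=s.replace("def w(","import station,functools\ncalibration=functools.lru_cache(station.calibration)\ndef w(",1)
open("h.py","w").write(s)
from fit import *
P={"dimmer":[.5301,.2494,.0519,.97],"round_module":[.6184,.1918,.0516,.97],"nest":[.5532,-.187,0,.1103]}
G={"dimmer":(DIM,1),"round_module":(RND,1),"nest":(NEST,0)}
out=[]
for c in ("scene","top"):
    im=get_image(c)
    big=np.clip(cv2.resize(im,None,fx=4,fy=4,interpolation=cv2.INTER_CUBIC)*1.4,0,255).astype(np.uint8)
    for n,(parts,tilt) in G.items():
        Rm,t=pose(np.array(P[n]),tilt)
        for prt in parts:
            cs,_=cv2.findContours(render(c,[prt],Rm,t),cv2.RETR_EXTERNAL,cv2.CHAIN_APPROX_NONE);cv2.drawContours(big,cs,-1,(255,0,0),1)
    for Q in([.57,.232,.03],[.553,-.205,.02]):
        u,v=(px(c,Q)[0]*4).astype(int);out.append(big[v-150:v+150,u-190:u+190])
cv2.imwrite("pics/f1.png",np.vstack([np.hstack(out[:2]),np.hstack(out[2:])])[:,:,::-1])
E
```

```text
(no output)
```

View pics/f1.png

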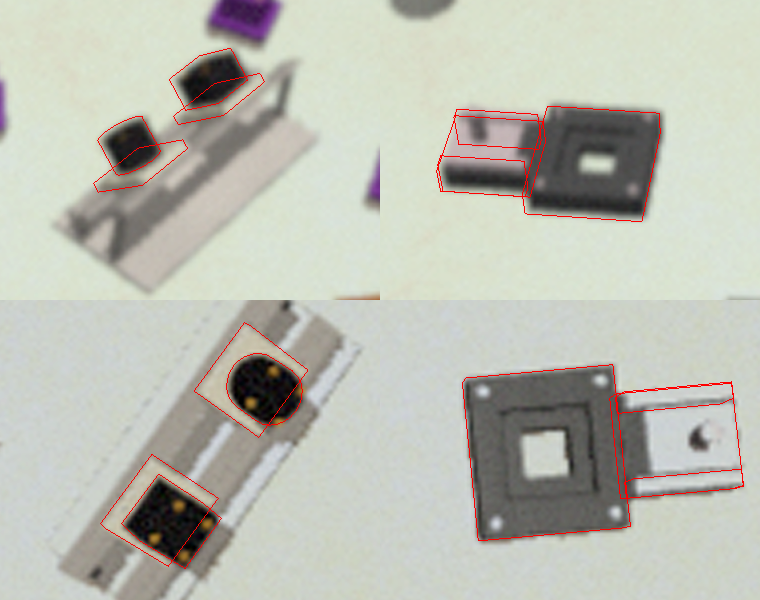

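```bash
cat >> h.py <<'E'
def go(pos,xa,ya):
    "tool-frame shift (before turning) and turn (deg) to target; y sign free"
    o=ctrl.get_obs();p=np.array(o["tool_pos"]);Rc=R.from_rotvec(o["tool_rot"])
    xa=np.array(xa)/np.linalg.norm(xa);best=None
    for s in(1,-1):
        y=s*np.array(ya,float);y-=xa*(y@xa);y/=np.linalg.norm(y)
        Rt=R.from_matrix(np.c_[xa,y,np.cross(xa,y)]);v=(Rc.inv()*Rt).as_rotvec(degrees=True)
        print("sign",s,"turn",np.round(v,2),"|",round(np.linalg.norm(v),1))
    d=np.array(pos)-p
    print("t",round(o["t"],2),"pos",np.round(p,4),"world d",np.round(d,4),"tool shift",np.round(Rc.inv().apply(d),4),"axes",np.round(Rc.as_matrix(),3).tolist())
    print("q",np.round(o["q"],2),"F",np.round(o["contact_force"],1),"open",round(o["opening"],4))
E
python3 - <<'E'
from h import *
go([.475,.17,.231],[.4,.583,-.707],[-.825,.565,0])
E
```

```text
sign 1 turn [-65.27 -39.34  27.01] | 80.9
sign -1 turn [104.41  29.72  43.27] | 116.9
t 1.2 pos [0.1454 0.6078 0.2313] world d [ 3.296e-01 -4.378e-01 -3.000e-04] tool shift [ 3.000e-04 -3.492e-01  4.224e-01] axes [[-0.0, 0.233, 0.973], [-0.0, 0.973, -0.233], [-1.0, -0.0, -0.0]]
q [ 1.22  0.05  1.61  0.    1.48 -0.12] F [-0.2 -0.5  0.3] open 0.0855
```

arm_command --plan '[[[0,-0.025,0.0302,0,0,0,0.07],[0,-0.025,0.0302,0,0,0,0.07],[0,-0.025,0.0302,0,0,0,0.07],[0,-0.025,0.0302,0,0,0,0.07],[0,-0.025,0.0302,0,0,0,0.07],[0,-0.025,0.0302,0,0,0,0.07],[0,-0.025,0.0302,0,0,0,0.07],[0,-0.025,0.0302,0,0,0,0.07],[0,-0.025,0.0302,0,0,0,0.07],[0,-0.025,0.0302,0,0,0,0.07],[0,-0.025,0.0302,0,0,0,0.07],[0,-0.025,0.0302,0,0,0,0.07],[0,-0.025,0.0302,0,0,0,0.07],[0,-0.025,0.0302,0,0,0,0.07]]]'

```text
t: 2.37
tool_pos: [0.4861, 0.1568, 0.2323]
tool_rot: [0.177, 1.558, -0.167]
contact_force: [-0.1, -0.6, -0.8]
opening: 0.0699
```

arm_command --plan '[[[0,0,0,-5.44,-3.28,2.25,0.07],[0,0,0,-5.44,-3.28,2.25,0.07],[0,0,0,-5.44,-3.28,2.25,0.07],[0,0,0,-5.44,-3.28,2.25,0.07],[0,0,0,-5.44,-3.28,2.25,0.07],[0,0,0,-5.44,-3.28,2.25,0.07],[0,0,0,-5.44,-3.28,2.25,0.07],[0,0,0,-5.44,-3.28,2.25,0.07],[0,0,0,-5.44,-3.28,2.25,0.07],[0,0,0,-5.44,-3.28,2.25,0.07],[0,0,0,-5.44,-3.28,2.25,0.07],[0,0,0,-5.44,-3.28,2.25,0.07]]]'

```text
t: 3.37
tool_pos: [0.4925, 0.1501, 0.2364]
tool_rot: [-0.42, 0.655, 0.96]
contact_force: [0.0, 0.7, 0.0]
opening: 0.0697
```

```bash
python3 - <<'E'
from h import *
go([.485,.1835,.132],[.4,.583,-.707],[-.825,.565,0])
E
```

```text
sign 1 turn [ 4.06  2.34 -0.58] | 4.7
sign -1 turn [-175.9     0.9     3.59] | 175.9
t 3.37 pos [0.4925 0.1501 0.2364] world d [-0.0075  0.0334 -0.1044] tool shift [ 0.0882  0.0283 -0.0591] axes [[0.406, -0.855, 0.324], [0.613, 0.517, 0.597], [-0.678, -0.044, 0.734]]
q [-0.25 -0.54  2.25  0.83  1.23 -3.08] F [0.  0.7 0. ] open 0.0697
```

arm_command --plan '[[[0,0,0,7.1,0,0,0.07],[0,0,0,7.1,0,0,0.07],[0,0,0,7.1,0,0,0.07],[0,0,0,7.1,0,0,0.07],[0,0,0,7.1,0,0,0.07],[0,0,0,7.1,0,0,0.07],[0,0,0,7.1,0,0,0.07],[0,0,0,7.1,0,0,0.07],[0,0,0,7.1,0,0,0.07],[0,0,0,7.1,0,0,0.07],[0,0,0,7.1,0,0,0.07],[0,0,0,7.1,0,0,0.07],[0,0,0,7.1,0,0,0.07],[0,0,0,7.1,0,0,0.07],[0,0,0,7.1,0,0,0.07],[0,0,0,7.1,0,0,0.07],[0,0,0,7.1,0,0,0.07],[0,0,0,7.1,0,0,0.07],[0,0,0,7.1,0,0,0.07],[0,0,0,7.1,0,0,0.07]]]'

```text
t: 5.03
tool_pos: [0.4912, 0.1458, 0.2348]
tool_rot: [1.76, 1.294, -0.374]
contact_force: [-0.2, 0.1, -0.1]
opening: 0.0699
```

arm_command --plan '[[[0,0,0,7.1,0,0,0.07],[0,0,0,7.1,0,0,0.07],[0,0,0,7.1,0,0,0.07],[0,0,0,7.1,0,0,0.07],[0,0,0,7.1,0,0,0.07],[0,0,0,7.1,0,0,0.07]]]'

```text
t: 5.53
tool_pos: [0.4909, 0.1455, 0.2355]
tool_rot: [2.362, 1.232, -0.951]
contact_force: [-0.3, 0.9, -0.1]
opening: 0.07
```

```bash
python3 - <<'E'
from h import *
go([.485,.1835,.132],[.4,.583,-.707],[-.825,.565,0])
E
```

```text
sign 1 turn [177.98   0.52   3.12] | 178.0
sign -1 turn [-1.99 -2.01  0.33] | 2.8
t 5.53 pos [0.4909 0.1455 0.2355] world d [-0.0059  0.038  -0.1035] tool shift [ 0.0912 -0.024   0.0575] axes [[0.41, 0.813, -0.414], [0.606, -0.582, -0.543], [-0.682, -0.029, -0.731]]
q [-0.26 -0.55  2.25  0.82  1.24  0.17] F [-0.3  0.9 -0.1] open 0.07
```

arm_command --plan '[[[0.0182,-0.0048,0.0115,0,0,0,0.07],[0.0182,-0.0048,0.0115,0,0,0,0.07],[0.0182,-0.0048,0.0115,0,0,0,0.07],[0.0182,-0.0048,0.0115,0,0,0,0.07],[0.0182,-0.0048,0.0115,0,0,0,0.07],[0,0,0,-2,-2,0.3,0.07],[0,0,0,0,0,0,0.07]]]'

```text
t: 6.12
tool_pos: [0.4865, 0.1834, 0.1312]
tool_rot: [2.313, 1.209, -0.954]
contact_force: [0.6, 0.7, 0.6]
opening: 0.0701
```

```bash
python3 - <<'E'
from fit import *
go([.5249,.2418,.061],[.4,.583,-.707],[-.825,.565,0])
out=[]
o=ctrl.get_obs();T=np.array(o["tool_pos"]);A=R.from_rotvec(o["tool_rot"]).as_matrix()
for c in ("scene","top"):
    im=get_image(c)
    big=np.clip(cv2.resize(im,None,fx=5,fy=5,interpolation=cv2.INTER_CUBIC)*1.6,0,255).astype(np.uint8)
    ax=[px(c,T+A[:,0]*k) for k in(-.05,0,.1)]
    for i in(0,1): cv2.line(big,*[tuple(int(v) for v in (a[0]+.5)*5) for a in ax[i:i+2]],[(0,255,0),(255,0,0)][i],1)
    u,v=(px(c,[.51,.21,.1])[0]*5).astype(int);out.append(big[v-260:v+260,u-200:u+200])
cv2.imwrite("pics/f2.png",np.hstack(out)[:,:,::-1])
E
```

```text
sign 1 turn [-1.7989e+02  6.6000e-01  5.0000e-02] | 179.9
sign -1 turn [ 0.11  0.03 -0.42] | 0.4
t 6.12 pos [0.4865 0.1834 0.1312] world d [ 0.0384  0.0584 -0.0702] tool shift [ 0.099  -0.0021  0.0002] axes [[0.406, 0.823, -0.398], [0.579, -0.569, -0.585], [-0.707, 0.007, -0.707]]
q [-0.14 -0.42  2.34  0.85  1.    0.06] F [0.6 0.7 0.6] open 0.0701
```

View pics/f2.png

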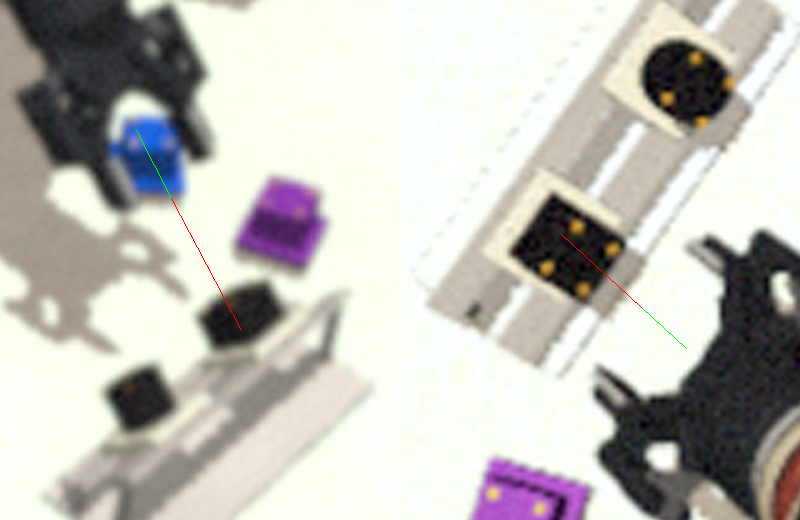

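arm_command --plan '[[[0.02,-0.0005,0,0,0,0,0.065],[0.02,-0.0005,0,0,0,0,0.065],[0.02,-0.0005,0,0,0,0,0.065],[0.015,-0.0005,0,0,0,0,0.065],[0.01,0,0,0,0,0,0.065],[0.006,0,0,0,0,0,0.065],[0.003,0,0,0,0,0,0.065],[0,0,0,0,0,0,0.065]]]'

```text
t: 6.88
tool_pos: [0.5319, 0.2379, 0.0709]
tool_rot: [2.328, 1.196, -0.936]
contact_force: [-0.3, -0.6, -0.9]
opening: 0.0651
```

```bash
python3 - <<'E'
from fit import *
go([.5249,.2418,.061],[.4,.583,-.707],[-.825,.565,0])
out=[]
for c in ("scene","top"):
    im=get_image(c)
    big=np.clip(cv2.resize(im,None,fx=6,fy=6,interpolation=cv2.INTER_CUBIC)*1.6,0,255).astype(np.uint8)
    u,v=(px(c,[.525,.24,.07])[0]*6).astype(int);out.append(big[v-200:v+200,u-200:u+200])
cv2.imwrite("pics/f3.png",np.hstack(out)[:,:,::-1])
E
```

```text
sign 1 turn [-179.89    1.89   -1.09] | 179.9
sign -1 turn [ 0.1  -0.7  -1.21] | 1.4
t 6.88 pos [0.5319 0.2379 0.0709] world d [-0.007   0.0039 -0.0099] tool shift [ 0.0062 -0.0081  0.0076] axes [[0.422, 0.817, -0.393], [0.578, -0.577, -0.577], [-0.698, 0.016, -0.716]]
q [ 0.01 -0.14  2.25  0.98  0.76 -0.04] F [-0.3 -0.6 -0.9] open 0.0651
```

View pics/f3.png

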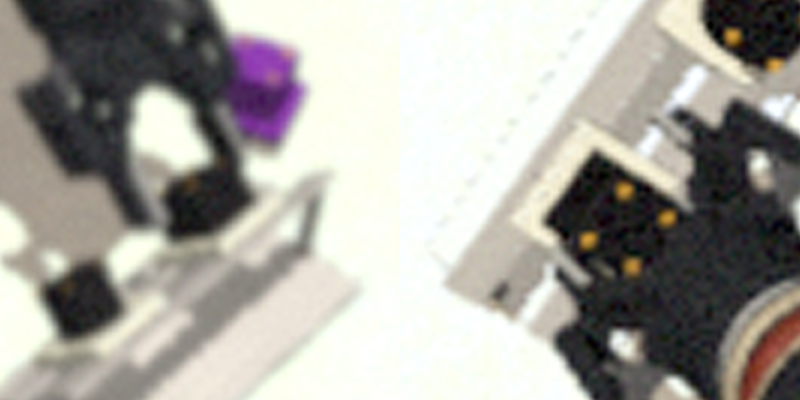

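arm_command --plan '[[[0,-0.004,0.0038,0,-0.3,-0.6,0.065],[0,-0.004,0.0038,0,-0.4,-0.6,0.065],[0.003,0,0,0,0,0,0.065],[0.003,0,0,0,0,0,0.065],[0,0,0,0,0,0,0.065]]]'

```text
t: 7.4
tool_pos: [0.5251, 0.2403, 0.0634]
tool_rot: [2.312, 1.216, -0.952]
contact_force: [1.2, -0.2, 0.5]
opening: 0.0651
```

```bash
python3 - <<'E'
from fit import *
go([.5249,.2418,.061],[.4,.583,-.707],[-.825,.565,0])
E
```

```text
sign 1 turn [-1.7982e+02  2.5000e-01 -1.6000e-01] | 179.8
sign -1 turn [ 0.18 -0.1  -0.16] | 0.3
t 7.4 pos [0.5251 0.2403 0.0634] world d [-0.0002  0.0015 -0.0024] tool shift [ 0.0025 -0.001   0.0009] axes [[0.403, 0.825, -0.396], [0.583, -0.565, -0.584], [-0.706, 0.005, -0.708]]
q [ 0.01 -0.13  2.25  0.98  0.77 -0.04] F [ 1.2 -0.2  0.5] open 0.0651
```

arm_command --plan '[[[0,0,0,0,0,0,0.03],[0,0,0,0,0,0,0.03],[0,0,0,0,0,0,0.03],[0,0,0,0,0,0,0.03],[0,0,0,0,0,0,0.03],[0,0,0,0,0,0,0.03],[0,0,0,0,0,0,0.03]]]' --squeeze 50

```text
t: 7.98
tool_pos: [0.5244, 0.2406, 0.0634]
tool_rot: [2.31, 1.219, -0.952]
contact_force: [-0.6, -1.4, 0.7]
opening: 0.0388
```

arm_command --plan '[[[-0.004,0,0,0,0,0,0.03],[-0.006,0,0,0,0,0,0.03],[-0.01,0,0,0,0,0,0.03],[-0.015,0,0,0,0,0,0.03],[-0.015,0,0,0,0,0,0.03],[-0.02,0,0,0,0,0,0.03],[-0.02,0,0,0,0,0,0.03],[-0.02,0,0,0,0,0,0.03],[-0.02,0,0,0,0,0,0.03]]]'

```text
t: 8.73
tool_pos: [0.4649, 0.1617, 0.1531]
tool_rot: [2.3, 1.225, -0.97]
contact_force: [0.3, 0.0, -2.0]
opening: 0.0389
```

```bash
python3 - <<'E'
from h import *
# nest yaw .11
go([.5532,-.187,.16],[0,0,-1],[np.cos(.11),np.sin(.11),0])
E
```

```text
sign 1 turn [-38.39 -42.62 -15.35] | 59.4
sign -1 turn [130.81 -19.28  53.53] | 142.7
t 8.73 pos [0.4649 0.1617 0.1531] world d [ 0.0883 -0.3487  0.0069] tool shift [-0.1735  0.2684  0.1653] axes [[0.389, 0.829, -0.403], [0.582, -0.56, -0.59], [-0.714, -0.005, -0.7]]
q [-0.21 -0.53  2.37  0.81  1.12  0.08] F [ 0.3  0.  -2. ] open 0.0389
```

arm_command --plan '[[[0,0,0,-3.2,-3.55,-1.28,0.03],[0,0,0,-3.2,-3.55,-1.28,0.03],[0,0,0,-3.2,-3.55,-1.28,0.03],[0,0,0,-3.2,-3.55,-1.28,0.03],[0,0,0,-3.2,-3.55,-1.28,0.03],[0,0,0,-3.2,-3.55,-1.28,0.03],[0,0,0,-3.2,-3.55,-1.28,0.03],[0,0,0,-3.2,-3.55,-1.28,0.03],[0,0,0,-3.2,-3.55,-1.28,0.03],[0,0,0,-3.2,-3.55,-1.28,0.03],[0,0,0,-3.2,-3.55,-1.28,0.03],[0,0,0,-3.2,-3.55,-1.28,0.03],[0,0,0,0,0,0,0.03]]]'

```text
t: 9.82
tool_pos: [0.4617, 0.1509, 0.1582]
tool_rot: [1.081, 1.233, -1.143]
contact_force: [0.4, -0.4, -1.3]
opening: 0.0389
```

```bash
python3 - <<'E'
from h import *
go([.5532,-.187,.14],[0,0,-1],[np.cos(.11),np.sin(.11),0])
E
```

```text
sign 1 turn [0.77 2.73 0.38] | 2.9
sign -1 turn [-179.17   -0.59    4.26] | 179.2
t 9.82 pos [0.4617 0.1509 0.1582] world d [ 0.0915 -0.3379 -0.0182] tool shift [0.0343 0.0494 0.3453] axes [[-0.001, 0.992, 0.123], [-0.048, 0.123, -0.991], [-0.999, -0.007, 0.048]]
q [ 0.19 -0.22  1.99 -0.05  1.38  0.08] F [ 0.4 -0.4 -1.3] open 0.0389
```

arm_command --plan '[[[0,0,0,0.8,2.7,0.4,0.03],[0.0015,0.0045,0.0288,0,0,0,0.03],[0.0015,0.0045,0.0288,0,0,0,0.03],[0.0015,0.0045,0.0288,0,0,0,0.03],[0.0015,0.0045,0.0288,0,0,0,0.03],[0.0015,0.0045,0.0288,0,0,0,0.03],[0.0015,0.0045,0.0288,0,0,0,0.03],[0.0015,0.0045,0.0288,0,0,0,0.03],[0.0015,0.0045,0.0288,0,0,0,0.03],[0.0015,0.0045,0.0288,0,0,0,0.03],[0.0015,0.0045,0.0288,0,0,0,0.03],[0.0015,0.0045,0.0288,0,0,0,0.03],[0.0015,0.0045,0.0288,0,0,0,0.03],[0,0,0,0,0,0,0.03]]]'

```text
t: 10.98
tool_pos: [0.5448, -0.2069, 0.1362]
tool_rot: [1.166, 1.25, -1.132]
contact_force: [-0.1, 0.3, -1.6]
opening: 0.0389
```

```bash
python3 - <<'E'
from fit import *
go([.5532,-.187,.09],[0,0,-1],[np.cos(.11),np.sin(.11),0])
o=ctrl.get_obs();T=np.array(o["tool_pos"]);A=R.from_rotvec(o["tool_rot"]).as_matrix()
# dimmer pose from grasp: z=-tool x, y = tool y ; TCP at z=.015
Rm=np.c_[A[:,2],A[:,1],-A[:,0]] if 0 else np.c_[np.cross(A[:,1],-A[:,0]),A[:,1],-A[:,0]]
t=T+A[:,0]*.015
out=[]
for c in ("scene","top"):
    im=get_image(c)
    big=np.clip(cv2.resize(im,None,fx=4,fy=4,interpolation=cv2.INTER_CUBIC)*1.6,0,255).astype(np.uint8)
    for prt in DIM[:1]:
        cs,_=cv2.findContours(render(c,[prt],Rm,t),cv2.RETR_EXTERNAL,cv2.CHAIN_APPROX_NONE);cv2.drawContours(big,cs,-1,(255,0,0),1)
    u,v=(px(c,t)[0]*4).astype(int);out.append(cv2.resize(big[v-100:v+100,u-100:u+100],None,fx=2,fy=2))
    for d in mark_of(c,"dimmer"):
        p=w(c,d["at"])
        if np.linalg.norm(p-t)<.05: print(c,"dimmer est",np.round((p-t)@Rm,4),d["conf"])
cv2.imwrite("pics/f4.png",np.hstack(out)[:,:,::-1])
E
```

```text
sign 1 turn [-1.61 -0.92 -0.72] | 2.0
sign -1 turn [178.38  -1.12   1.43] | 178.4
t 10.98 pos [ 0.5448 -0.2069  0.1362] world d [ 0.0084  0.0199 -0.0462] tool shift [ 0.0466  0.0094 -0.0184] axes [[0.011, 0.997, 0.082], [0.017, 0.082, -0.997], [-1.0, 0.012, -0.016]]
q [-0.5   0.03  1.8   0.02  1.31 -0.59] F [-0.1  0.3 -1.6] open 0.0389
```

View pics/f4.png

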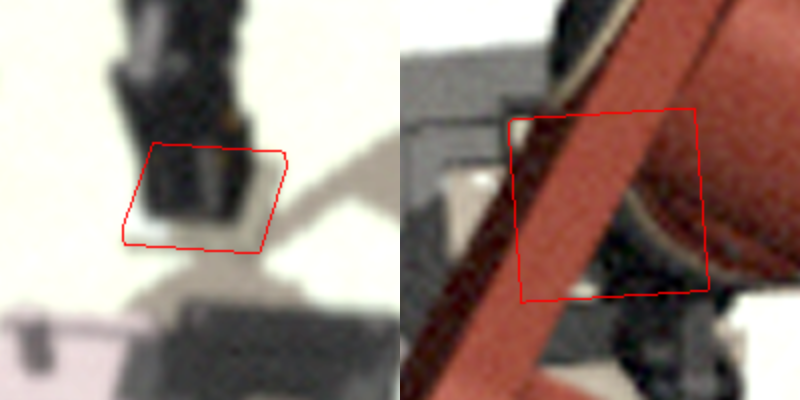

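arm_command --plan '[[[0,0,0,-1.6,-0.9,-0.7,0.03],[0.012,0.0035,-0.0063,0,0,0,0.03],[0.012,0.0035,-0.0063,0,0,0,0.03],[0.012,0.0035,-0.0063,0,0,0,0.03],[0.014,0,0,0,0,0,0.03],[0.014,0,0,0,0,0,0.03],[0.012,0,0,0,0,0,0.03],[0,0,0,0,0,0,0.03]]]'

```text
t: 11.85
tool_pos: [0.5518, -0.1693, 0.0511]
tool_rot: [1.117, 1.273, -1.115]
contact_force: [0.1, 0.1, -1.4]
opening: 0.0391
```

```bash
cat > lk.py <<'E'
from fit import *
import sys
go([.5532,-.187,float(sys.argv[2])],[0,0,-1],[np.cos(.11),np.sin(.11),0])
o=ctrl.get_obs();T=np.array(o["tool_pos"]);A=R.from_rotvec(o["tool_rot"]).as_matrix()
Rm=np.c_[np.cross(A[:,1],-A[:,0]),A[:,1],-A[:,0]];t=T+A[:,0]*.015
out=[]
RN,tn=pose(np.array([.5532,-.187,0,.1103]),0)
for c in ("scene","top"):
    im=get_image(c)
    big=np.clip(cv2.resize(im,None,fx=4,fy=4,interpolation=cv2.INTER_CUBIC)*2.,0,255).astype(np.uint8)
    for prts,rr,tt,col in((DIM[:1],Rm,t,(255,0,0)),([NEST[0],box(-.0295,.0295,-.0295,.0295,.024,.0241)],RN,tn,(0,255,0))):
      for prt in prts:
        cs,_=cv2.findContours(render(c,[prt],rr,tt),cv2.RETR_EXTERNAL,cv2.CHAIN_APPROX_NONE);cv2.drawContours(big,cs,-1,col,1)
    u,v=(px(c,tn)[0]*4).astype(int);out.append(cv2.resize(big[v-110:v+90,u-100:u+100],None,fx=2,fy=2))
    for d in mark_of(c,"dimmer"):
        p=w(c,d["at"])
        if np.linalg.norm(p-t)<.05: print(c,"dimmer est",np.round((p-t)@Rm,4),d["conf"])
cv2.imwrite("pics/%s.png"%sys.argv[1],np.hstack(out)[:,:,::-1])
E
python3 lk.py f5 .06
```

```text
sign 1 turn [ 0.97 -0.29  0.18] | 1.0
sign -1 turn [-179.03   -0.28   -0.45] | 179.0
t 11.85 pos [ 0.5518 -0.1693  0.0511] world d [ 0.0014 -0.0177  0.0089] tool shift [-0.009  -0.0009  0.0177] axes [[-0.004, 0.992, 0.127], [0.005, 0.127, -0.992], [-1.0, -0.003, -0.005]]
q [-0.43  0.12  1.86  0.    1.17 -0.56] F [ 0.1  0.1 -1.4] open 0.0391
scene dimmer est [-0.0002 -0.0018 -0.0072] 0.67
top dimmer est [ 0.0044  0.0024 -0.0005] 0.56
```

View pics/f5.png

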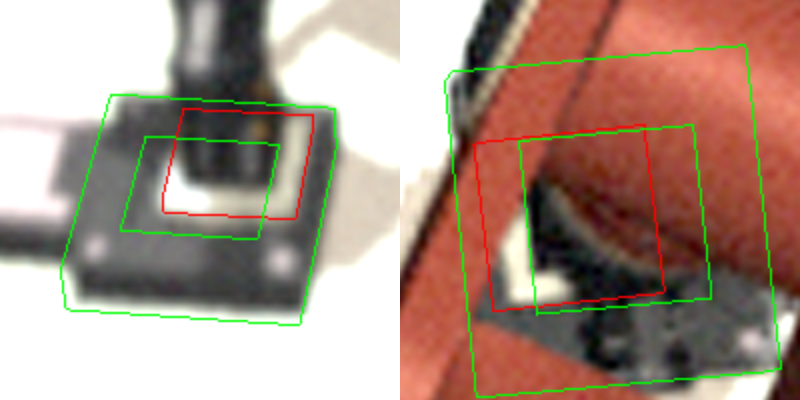

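arm_command --plan '[[[-0.001,0,0.005,1,-0.3,0.2,0.03],[-0.001,0,0.005,0,0,0,0.03],[-0.001,-0.001,0.005,0,0,0,0.03],[0,0,0.002,0,0,0,0.03],[0,0,0,0,0,0,0.03],[0,0,0,0,0,0,0.03]]]'

```text
t: 12.55
tool_pos: [0.559, -0.1933, 0.0649]
tool_rot: [1.132, 1.238, -1.125]
contact_force: [-1.5, 0.2, -1.5]
opening: 0.0392
```

```bash
cat > edge.py <<'E'
from fit import *
go([.5532,-.187,.055],[0,0,-1],[np.cos(.11),np.sin(.11),0])
o=ctrl.get_obs();T=np.array(o["tool_pos"]);A=R.from_rotvec(o["tool_rot"]).as_matrix()
Rm=np.c_[np.cross(A[:,1],-A[:,0]),A[:,1],-A[:,0]];t=T+A[:,0]*.015
ims={c:get_image(c).copy() for c in("scene","top")}
np.savez("/tmp/e.npz",Rm=Rm,t=t,**ims)
out=[]
for c in ims:
    u,v=px(c,t)[0];u,v=int(u),int(v)
    out.append(cv2.resize(np.clip(ims[c][v-25:v+25,u-25:u+25]*2.,0,255).astype(np.uint8),None,fx=8,fy=8,interpolation=cv2.INTER_CUBIC));print(c,u-25,v-25)
cv2.imwrite("pics/f6.png",np.hstack(out)[:,:,::-1])
for c in ims:
    print(c,"corners top face",np.round(px(c,np.array([[sx*.028,sy*.028,.008] for sx,sy in((1,1),(1,-1),(-1,-1),(-1,1))])@Rm.T+t),1).tolist())
E
python3 edge.py
```

```text
sign 1 turn [-0.3   0.6  -0.89] | 1.1
sign -1 turn [179.7   -1.4   -0.94] | 179.7
t 12.55 pos [ 0.559  -0.1933  0.0649] world d [-0.0058  0.0063 -0.0099] tool shift [ 0.0098 -0.0053 -0.0069] axes [[0.017, 0.994, 0.105], [-0.009, 0.105, -0.994], [-1.0, 0.016, 0.01]]
q [-0.46  0.12  1.83 -0.    1.17 -0.56] F [-1.5  0.2 -1.5] open 0.0392
scene 191 179
top 333 177
scene corners top face [[206.6, 208.0], [209.9, 196.9], [226.0, 198.1], [223.2, 209.2]]
top corners top face [[368.9, 190.7], [371.0, 211.9], [349.6, 213.7], [347.6, 192.5]]
```

View pics/f6.png

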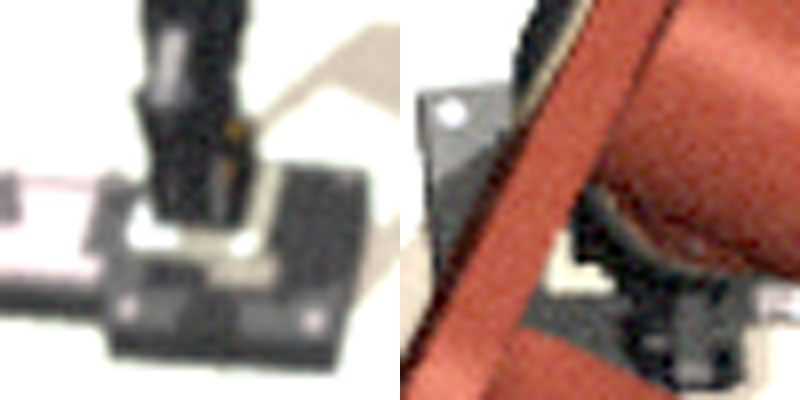

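```bash
python3 - <<'E'
from h import *
for i in range(8):
    o=ctrl.get_obs();print(round(o["t"],2),np.round(o["tool_pos"],4),np.round(o["tool_rot"],3),np.round(o["dq"],3))
    get_image("top")
E
```

```text
12.65 [ 0.5589 -0.1929  0.0647] [ 1.132  1.239 -1.124] [0.005 0.002 0.008 0.001 0.001 0.   ]
12.7 [ 0.5588 -0.1927  0.0645] [ 1.132  1.239 -1.124] [ 0.005  0.001  0.004 -0.001  0.002 -0.001]
12.75 [ 0.5587 -0.1926  0.0643] [ 1.132  1.24  -1.124] [ 0.002  0.003  0.003  0.001 -0.001  0.001]
12.8 [ 0.5586 -0.1925  0.0642] [ 1.132  1.24  -1.125] [ 0.001 -0.001 -0.001 -0.002 -0.004  0.001]
12.85 [ 0.5586 -0.1924  0.0642] [ 1.132  1.24  -1.124] [ 0.003  0.001  0.001 -0.001 -0.    -0.001]
12.9 [ 0.5586 -0.1924  0.0642] [ 1.132  1.24  -1.124] [-0.002  0.     0.001  0.001  0.001  0.   ]
12.95 [ 0.5586 -0.1924  0.0642] [ 1.132  1.24  -1.124] [0.001 0.    0.001 0.    0.001 0.001]
13.0 [ 0.5587 -0.1924  0.0642] [ 1.132  1.24  -1.124] [-0.     0.    -0.002 -0.     0.001 -0.001]
```

```bash
cat > pf.py <<'E'
from fit import *
from scipy.ndimage import map_coordinates as mc
o=ctrl.get_obs();T=np.array(o["tool_pos"]);A=R.from_rotvec(o["tool_rot"]).as_matrix()
Rm=np.c_[np.cross(A[:,1],-A[:,0]),A[:,1],-A[:,0]];t=T+A[:,0]*.015
E={"scene":[((1,1,0),(-1,1,0)),((-1,1,8),(-1,-1,8))],"top":[((-1,-1,0),(-1,1,0)),((-1,-1,0),(1,-1,0))]}
for c in("scene","top"):
    g=np.mean([cv2.GaussianBlur(get_image(c).min(2).astype(float),(0,0),.6) for _ in range(4)],0)
    np.save(f"/tmp/g_{c}.npy",g)
    cen=px(c,t)[0]
    for (a,b) in E[c]:
        q=np.array([np.r_[(1-s)*np.array(a)+s*np.array(b)]*[.028,.028,.001]for s in np.linspace(.05,.95,40)])
        uv=px(c,q@Rm.T+t);d=uv[-1]-uv[0];n=np.array([-d[1],d[0]])/np.linalg.norm(d)
        if (uv.mean(0)-cen)@n<0:n=-n
        prof=[]
        ks=np.arange(-5,5.1,.5)
        P=np.array([mc(g,[(uv+k*n)[:,1],(uv+k*n)[:,0]],order=1) for k in ks])
        print(c,a,b,"n",np.round(n,2))
        for i0 in range(0,40,10): print("  ",np.round(P[:,i0:i0+10].mean(1)).astype(int).tolist())
E
python3 pf.py
```

```text
scene (1, 1, 0) (-1, 1, 0) n [-0.08  1.  ]
   [71, 84, 98, 112, 125, 132, 137, 130, 122, 105, 88, 74, 60, 53, 46, 44, 42, 44, 45, 49, 52]
   [32, 38, 50, 64, 79, 94, 102, 106, 102, 94, 83, 71, 60, 50, 43, 39, 38, 39, 42, 45, 48]
   [36, 39, 46, 54, 66, 76, 84, 89, 88, 87, 82, 77, 73, 69, 66, 63, 58, 53, 47, 43, 40]
   [57, 62, 67, 75, 84, 91, 99, 100, 100, 97, 93, 90, 89, 87, 86, 80, 72, 64, 56, 51, 48]
scene (-1, 1, 8) (-1, -1, 8) n [0.97 0.24]
   [43, 44, 47, 55, 64, 74, 83, 87, 87, 82, 73, 63, 52, 45, 40, 38, 37, 36, 36, 36, 36]
   [29, 26, 29, 37, 50, 63, 75, 84, 86, 83, 74, 63, 52, 44, 39, 36, 35, 35, 35, 36, 36]
   [24, 23, 27, 36, 49, 63, 75, 83, 86, 82, 75, 63, 53, 45, 39, 37, 36, 36, 36, 36, 36]
   [23, 29, 36, 49, 63, 75, 87, 92, 93, 89, 80, 72, 64, 58, 54, 51, 49, 48, 46, 45, 45]
top (-1, -1, 0) (-1, 1, 0) n [-1.   0.1]
   [91, 101, 104, 105, 98, 88, 76, 65, 55, 47, 42, 38, 35, 34, 34, 33, 34, 34, 34, 35, 35]
   [53, 62, 64, 60, 52, 46, 40, 37, 36, 35, 35, 35, 34, 35, 35, 35, 35, 35, 34, 32, 28]
   [34, 34, 34, 34, 35, 35, 35, 35, 35, 35, 35, 34, 33, 31, 28, 24, 22, 19, 18, 17, 18]
   [34, 34, 34, 34, 34, 34, 33, 31, 29, 26, 22, 19, 16, 15, 16, 17, 22, 27, 34, 40, 45]
top (-1, -1, 0) (1, -1, 0) n [0.09 1.  ]
   [77, 81, 86, 91, 95, 97, 95, 90, 79, 68, 57, 48, 44, 41, 40, 39, 38, 38, 39, 39, 39]
   [15, 19, 32, 47, 59, 70, 76, 83, 79, 68, 57, 46, 41, 39, 39, 37, 36, 35, 35, 35, 36]
   [23, 20, 16, 14, 11, 9, 8, 9, 9, 10, 11, 13, 15, 17, 18, 18, 17, 16, 14, 14, 15]
   [24, 26, 27, 28, 27, 26, 23, 19, 15, 12, 12, 13, 18, 23, 28, 31, 33, 34, 34, 34, 35]
```

```bash
python3 - <<'E'
from fit import *
from scipy.ndimage import map_coordinates as mc
RN,tn=pose(np.array([.5532,-.187,0,.1103]),0)
# edges of block top & pocket top ; (axis, sign)
for c,f in(("scene","s0"),("top","t0")):
    im=cv2.imread(f"pics/{f}.png").min(2).astype(float);g=cv2.GaussianBlur(im,(0,0),.6)
    for nm,hx,hy,z,sides in(("block24",.055,.05,.024,"+x -x +y"),("block0",.055,.05,0,"+x -x +y"),("well",.016,.016,.016,"+x -x +y -y")):
        for s in sides.split():
            sg=1 if s[0]=="+" else -1
            L=np.linspace(-.6,.6,40)
            q=np.array([[sg*hx,l*hy,z] if s[1]=="x" else [l*hx,sg*hy,z] for l in L])
            uv=px(c,q@RN.T+tn);cen=px(c,(RN@[0,0,z]+tn))[0]
            d=uv[-1]-uv[0];n=np.array([-d[1],d[0]])/np.linalg.norm(d)
            if (uv.mean(0)-cen)@n<0:n=-n
            ks=np.arange(-3,3.01,.1)
            P=np.array([mc(g,[(uv+k*n)[:,1],(uv+k*n)[:,0]],order=1) for k in ks])
            r=[]
            for sl in(slice(0,13),slice(13,27),slice(27,40)):
                G=np.gradient(P[:,sl].mean(1));i=np.argmax(abs(G));r.append((round(ks[i],1),round(G[i],1)))
            mm=1000*np.linalg.norm((q[-1]-q[0]))/np.linalg.norm(d)
            print(c,nm,s,r,"mm/px along",round(mm,2))
E
```

```text
scene block24 +x [(np.float64(3.0), np.float64(3.2)), (np.float64(3.0), np.float64(3.0)), (np.float64(3.0), np.float64(2.8))] mm/px along 3.38
scene block24 -x [(np.float64(0.2), np.float64(2.8)), (np.float64(0.2), np.float64(3.2)), (np.float64(0.2), np.float64(3.1))] mm/px along 3.58
scene block24 +y [(np.float64(2.2), np.float64(4.0)), (np.float64(2.2), np.float64(3.9)), (np.float64(2.3), np.float64(3.9))] mm/px along 4.85
scene block0 +x [(np.float64(-0.9), np.float64(3.9)), (np.float64(-0.9), np.float64(4.2)), (np.float64(-1.0), np.float64(3.8))] mm/px along 3.42
scene block0 -x [(np.float64(0.8), np.float64(0.6)), (np.float64(1.2), np.float64(0.6)), (np.float64(3.0), np.float64(0.9))] mm/px along 3.62
scene block0 +y [(np.float64(0.9), np.float64(3.9)), (np.float64(0.9), np.float64(3.9)), (np.float64(0.8), np.float64(3.9))] mm/px along 4.86
scene well +x [(np.float64(0.1), np.float64(-2.0)), (np.float64(0.0), np.float64(-3.0)), (np.float64(-0.1), np.float64(-3.4))] mm/px along 3.46
scene well -x [(np.float64(-1.6), np.float64(-3.2)), (np.float64(-2.4), np.float64(-3.5)), (np.flo
[... 1058 characters left out ...]
(np.float64(-0.4), np.float64(4.7)), (np.float64(-0.3), np.float64(5.1)), (np.float64(-0.5), np.float64(4.9))] mm/px along 2.77
top well +x [(np.float64(-1.0), np.float64(-5.2)), (np.float64(-1.0), np.float64(-4.1)), (np.float64(-1.0), np.float64(-4.7))] mm/px along 2.72
top well -x [(np.float64(-0.2), np.float64(-3.4)), (np.float64(0.2), np.float64(-3.5)), (np.float64(0.9), np.float64(-3.2))] mm/px along 2.71
top well +y [(np.float64(-0.8), np.float64(-3.5)), (np.float64(-0.4), np.float64(-3.2)), (np.float64(0.2), np.float64(-3.1))] mm/px along 2.73
top well -y [(np.float64(-0.7), np.float64(-4.9)), (np.float64(-0.7), np.float64(-5.6)), (np.float64(-1.0), np.float64(-5.9))] mm/px along 2.73
```

```bash
cat > n.py <<'E'
from h import *
import sys
X,Y,Z=map(float,sys.argv[1:4])
for _ in range(5): get_image("top")
go([X,Y,Z],[0,0,-1],[np.cos(.11),np.sin(.11),0])
E
python3 n.py .5508 -.1857 .05
```

```text
sign 1 turn [-0.25  0.57 -0.85] | 1.1
sign -1 turn [179.74  -1.33  -0.9 ] | 179.7
t 13.7 pos [ 0.5588 -0.1926  0.0644] world d [-0.008   0.0069 -0.0144] tool shift [ 0.0142 -0.0074 -0.0079] axes [[0.016, 0.994, 0.105], [-0.008, 0.105, -0.994], [-1.0, 0.015, 0.01]]
q [-0.46  0.12  1.83 -0.    1.17 -0.56] F [ 0.6  0.4 -0.8] open 0.039
```

arm_command --plan '[[[0.0,0,0,-0.25,0.57,-0.85,0.03],[0.003,-0.002,-0.002,0,0,0,0.03],[0.003,-0.002,-0.002,0,0,0,0.03],[0.003,-0.002,-0.002,0,0,0,0.03],[0.003,-0.0014,-0.002,0,0,0,0.03],[0,0,0,0,0,0,0.03],[0,0,0,0,0,0,0.03]]]'

```text
t: 14.28
tool_pos: [0.5492, -0.1845, 0.0506]
tool_rot: [1.127, 1.262, -1.129]
contact_force: [-1.4, 0.3, -0.7]
opening: 0.039
```

```bash
python3 n.py .5508 -.1857 .048
```

```text
sign 1 turn [ 0.02 -0.06  0.09] | 0.1
sign -1 turn [-1.7998e+02 -1.4000e-01 -9.0000e-02] | 180.0
t 14.53 pos [ 0.5498 -0.1849  0.0512] world d [ 0.001  -0.0008 -0.0032] tool shift [0.0032 0.0009 0.0009] axes [[-0.002, 0.994, 0.11], [0.001, 0.11, -0.994], [-1.0, -0.002, -0.001]]
q [-0.45  0.13  1.85  0.    1.16 -0.56] F [-0.1 -0.2 -1. ] open 0.0387
```

arm_command --plan '[[[0.002,0.001,0.001,0,0,0,0.03],[0.002,0,0,0,0,0,0.03],[0.002,0,0,0,0,0,0.03],[0.002,0,0,0,0,0,0.03],[0.002,0,0,0,0,0,0.03],[0,0,0,0,0,0,0.03],[0,0,0,0,0,0,0.03]]]'

```text
t: 15.12
tool_pos: [0.5526, -0.1865, 0.0436]
tool_rot: [1.128, 1.259, -1.128]
contact_force: [-0.1, -0.1, -1.5]
opening: 0.0392
```

```bash
python3 n.py .5508 -.1857 .036
```

```text
sign 1 turn [-0.   -0.01 -0.01] | 0.0
sign -1 turn [ 1.8e+02 -2.0e-02  2.0e-02] | 180.0
t 15.37 pos [ 0.5525 -0.1865  0.0433] world d [-0.0017  0.0008 -0.0073] tool shift [ 0.0073 -0.0016 -0.001 ] axes [[0.0, 0.994, 0.11], [0.0, 0.11, -0.994], [-1.0, 0.0, -0.0]]
q [-0.45  0.14  1.85  0.    1.15 -0.56] F [ 1.   0.2 -0.2] open 0.0388
```

```bash
python3 pf.py | sed -n 1,12p; python3 pf.py | tail -5
```

```text
scene (1, 1, 0) (-1, 1, 0) n [-0.07  1.  ]
   [71, 84, 98, 111, 124, 134, 137, 136, 125, 113, 96, 80, 70, 61, 59, 58, 58, 58, 58, 57, 55]
   [31, 38, 49, 63, 80, 92, 102, 103, 99, 91, 79, 68, 58, 51, 47, 45, 44, 44, 43, 42, 40]
   [38, 41, 46, 55, 65, 73, 81, 82, 81, 75, 69, 61, 53, 48, 43, 41, 39, 39, 38, 38, 37]
   [58, 61, 66, 71, 76, 82, 85, 86, 84, 80, 74, 68, 62, 57, 55, 55, 55, 55, 55, 55, 53]
scene (-1, 1, 8) (-1, -1, 8) n [0.97 0.22]
   [46, 46, 46, 51, 60, 69, 79, 86, 87, 84, 74, 63, 53, 44, 40, 37, 36, 36, 36, 37, 37]
   [31, 26, 29, 36, 48, 61, 74, 82, 85, 82, 74, 63, 53, 45, 39, 37, 36, 36, 36, 37, 37]
   [23, 23, 26, 35, 48, 62, 75, 83, 85, 81, 73, 63, 52, 45, 40, 37, 36, 36, 36, 36, 36]
   [21, 22, 28, 35, 47, 60, 70, 79, 79, 76, 68, 58, 49, 42, 38, 36, 35, 36, 36, 36, 37]
top (-1, -1, 0) (-1, 1, 0) n [-0.99  0.1 ]
   [89, 99, 105, 107, 103, 96, 82, 67, 52, 40, 37, 34, 34, 33, 34, 34, 34, 34, 34, 33, 34]
top (-1, -1, 0) (1, -1, 0) n [0.09 1.  ]
   [80, 84, 90, 94, 97, 99, 97, 93, 83, 71, 58, 48, 43, 40, 39, 39, 37, 37, 36, 36, 36]
   [13, 16, 28, 45, 57, 68, 75, 82, 80, 70, 58, 45, 39, 37, 38, 38, 38, 37, 36, 35, 34]
   [19, 16, 14, 12, 11, 10, 9, 11, 12, 13, 14, 16, 17, 18, 18, 17, 15, 15, 15, 16, 19]
   [26, 29, 29, 30, 27, 22, 18, 13, 10, 9, 12, 17, 21, 26, 28, 30, 32, 33, 34, 35, 37]
```

arm_command --plan '[[[0,-0.0014,-0.0008,0,0,0,0.03],[0.001,0,0,0,0,0,0.03],[0.002,0,0,0,0,0,0.03],[0.002,0,0,0,0,0,0.03],[0.002,0,0,0,0,0,0.03],[0,0,0,0,0,0,0.03]]]'

```text
t: 16.67
tool_pos: [0.551, -0.1857, 0.0436]
tool_rot: [1.127, 1.263, -1.13]
contact_force: [0.3, 0.0, -0.6]
opening: 0.0391
```

```bash
python3 n.py .5508 -.1857 .034
```

```text
sign 1 turn [-0.02 -0.09  0.16] | 0.2
sign -1 turn [1.7997e+02 2.5000e-01 1.4000e-01] | 180.0
t 16.92 pos [ 0.5512 -0.1857  0.0431] world d [-0.0004 -0.     -0.0091] tool shift [ 0.0091 -0.0004 -0.    ] axes [[-0.003, 0.994, 0.109], [0.001, 0.109, -0.994], [-1.0, -0.003, -0.002]]
q [-0.45  0.14  1.85 -0.    1.15 -0.56] F [-0.5  0.4  2.9] open 0.0388
```

arm_command --plan '[[[0.002,0.001,0,0,0,0,0.03],[0.002,0.001,0,0,0,0,0.03],[0.002,0.001,0,0,0,0,0.03],[0.002,0.001,0,0,0,0,0.03]]]'

```text
t: 17.25
tool_pos: [0.5519, -0.1854, 0.0427]
tool_rot: [1.123, 1.274, -1.14]
contact_force: [-11.0, 3.7, 16.6]
opening: 0.0392
```

```bash
python3 n.py .5508 -.1857 .034
```

```text
sign 1 turn [-0.05 -0.26  0.81] | 0.9
sign -1 turn [179.95   1.28   0.41] | 180.0
t 17.5 pos [ 0.5525 -0.1849  0.04  ] world d [-0.0017 -0.0008 -0.006 ] tool shift [ 0.006  -0.0016  0.0006] axes [[-0.015, 0.994, 0.109], [0.003, 0.109, -0.994], [-1.0, -0.014, -0.005]]
q [-0.45  0.16  1.84 -0.    1.16 -0.56] F [ 0.3  1.1 -0.5] open 0.0387
```

arm_command --plan '[[[0.001,0,0,0,-0.26,0.8,0.03],[0.002,0,0,0,0,0,0.03],[0.002,0,0,0,0,0,0.03],[0.002,0,0,0,0,0,0.03]]]'

```text
t: 17.83
tool_pos: [0.5519, -0.1847, 0.0354]
tool_rot: [1.128, 1.262, -1.129]
contact_force: [-8.2, 4.5, 16.4]
opening: 0.0394
```

```bash
python3 n.py .5508 -.1857 .034
```

```text
sign 1 turn [-0.02 -0.08  0.14] | 0.2
sign -1 turn [1.7998e+02 2.2000e-01 1.3000e-01] | 180.0
t 18.08 pos [ 0.552  -0.1847  0.0354] world d [-0.0012 -0.001  -0.0014] tool shift [ 0.0014 -0.0013  0.0009] axes [[-0.003, 0.994, 0.109], [0.001, 0.109, -0.994], [-1.0, -0.002, -0.001]]
q [-0.45  0.15  1.85 -0.    1.14 -0.56] F [-8.6  3.  15.9] open 0.0385
```

arm_command --plan '[[[0.0005,-0.001,-0.0003,0,0,0,0.03],[0.001,0,0,0,0,0,0.03],[0.001,0,0,0,0,0,0.03]]]'

```text
t: 18.33
tool_pos: [0.5512, -0.1848, 0.0354]
tool_rot: [1.127, 1.262, -1.129]
contact_force: [-5.7, 3.1, 10.8]
opening: 0.0389
```

```bash
python3 n.py .5508 -.1857 .034; python3 pf.py | sed -n 1,10p
```

```text
sign 1 turn [-0.   -0.08  0.15] | 0.2
sign -1 turn [1.8e+02 2.4e-01 1.2e-01] | 180.0
t 18.58 pos [ 0.5512 -0.1848  0.0354] world d [-0.0004 -0.0009 -0.0014] tool shift [ 0.0014 -0.0005  0.0009] axes [[-0.003, 0.994, 0.11], [0.001, 0.11, -0.994], [-1.0, -0.003, -0.001]]
q [-0.45  0.15  1.85 -0.    1.14 -0.56] F [-4.4  1.7  9.6] open 0.039
scene (1, 1, 0) (-1, 1, 0) n [-0.07  1.  ]
   [68, 80, 93, 107, 121, 128, 134, 127, 119, 103, 87, 75, 65, 61, 59, 58, 57, 55, 53, 49, 44]
   [29, 36, 46, 60, 73, 86, 94, 96, 92, 83, 72, 61, 52, 46, 43, 42, 41, 40, 39, 37, 35]
   [36, 39, 45, 53, 65, 76, 82, 86, 82, 77, 67, 57, 50, 44, 42, 40, 39, 38, 37, 35, 34]
   [59, 64, 71, 80, 90, 97, 102, 102, 96, 88, 77, 69, 63, 60, 59, 58, 57, 55, 52, 48, 44]
scene (-1, 1, 8) (-1, -1, 8) n [0.98 0.22]
   [46, 46, 50, 55, 66, 78, 88, 97, 97, 92, 81, 67, 55, 46, 41, 38, 37, 38, 38, 39, 39]
   [32, 29, 30, 38, 49, 62, 75, 82, 86, 81, 73, 62, 52, 44, 39, 37, 36, 36, 36, 36, 36]
   [26, 24, 28, 36, 49, 62, 74, 83, 84, 82, 73, 62, 52, 44, 40, 37, 37, 36, 37, 37, 37]
   [20, 22, 26, 35, 46, 58, 67, 72, 74, 70, 64, 56, 48, 42, 38, 37, 36, 36, 36, 36, 37]
```

arm_command --plan '[[[0,0,0,0,0,0,0.042],[0,0,0,0,0,0,0.046],[0,0,0,0,0,0,0.052],[0,0,0,0,0,0,0.06],[0,0,0,0,0,0,0.06],[0,0,0,0,0,0,0.06],[0,0,0,0,0,0,0.06]]]'

```text
t: 19.57
tool_pos: [0.55, -0.1849, 0.0324]
tool_rot: [1.127, 1.263, -1.131]
contact_force: [0.2, -0.7, 0.1]
opening: 0.0601
```

arm_command --plan '[[[-0.004,0,0,0,0,0,0.06],[-0.008,0,0,0,0,0,0.06],[-0.015,0,0,0,0,0,0.06],[-0.02,0,0,0,0,0,0.06],[-0.02,0,0,0,0,0,0.06],[-0.02,0,0,0,0,0,0.06],[-0.02,0,0,0,0,0,0.06],[0,0,0,0,0,0,0.06]]]'

```text
t: 20.23
tool_pos: [0.5497, -0.1846, 0.1461]
tool_rot: [1.127, 1.266, -1.132]
contact_force: [-0.1, -1.0, 1.4]
opening: 0.0599
```

```bash
python3 n.py .56 -.31 .14; python3 - <<'E'
from fit import *
out=[]
RN,tn=pose(np.array([.5532,-.187,0,.1103]),0)
for c in("scene","top"):
    im=get_image(c)
    for n in("dimmer","keeper_post","pocket"):
        for d in mark_of(c,n):
            p=RN.T@(w(c,d["at"])-tn)
            if np.linalg.norm(p[:2])<.15: print(c,n,"nest frame",np.round(p,4),round(d["conf"],2))
    u,v=px(c,tn-[0,.03,0])[0];u,v=int(u),int(v)
    out.append(cv2.resize(np.clip(im[v-25:v+25,u-25:u+25]*2.,0,255).astype(np.uint8),None,fx=8,fy=8,interpolation=cv2.INTER_CUBIC));print(c,u-25,v-25)
cv2.imwrite("pics/f7.png",np.hstack(out)[:,:,::-1])
E
```

```text
sign 1 turn [-0.02 -0.53  0.96] | 1.1
sign -1 turn [179.97   1.51   0.83] | 180.0
t 20.48 pos [ 0.5459 -0.1828  0.1384] world d [ 0.0141 -0.1272  0.0016] tool shift [-2.80e-03  1.00e-04  1.28e-01] axes [[-0.018, 0.994, 0.109], [0.007, 0.109, -0.994], [-1.0, -0.017, -0.009]]
q [-0.45  0.02  1.8  -0.    1.34 -0.56] F [ 0.  -0.1 -0.6] open 0.0596
scene dimmer nest frame [-0.0024  0.0007  0.0115] 0.79
scene keeper_post nest frame [-0.0017 -0.0996  0.0595] 0.73
scene pocket nest frame [-0.0037  0.0017  0.0132] 0.84
scene 186 187
top dimmer nest frame [-0.0008 -0.0015  0.0151] 0.52
top pocket nest frame [ 0.0023 -0.0038  0.0162] 0.76
top 339 181
```

View pics/f7.png

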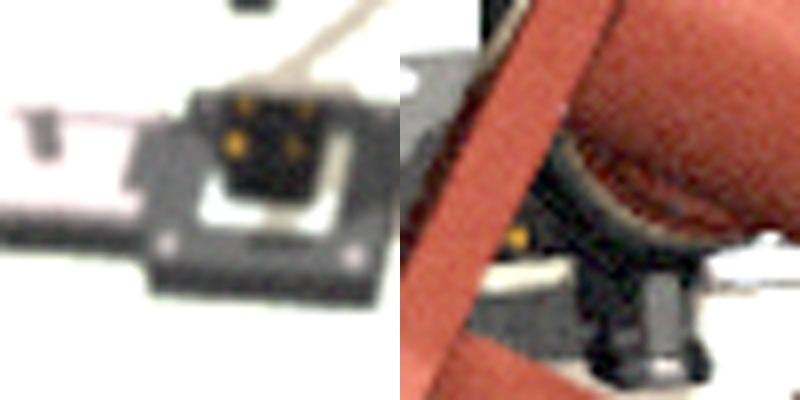

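arm_command --plan '[[[0,0,0,0,-0.5,1,0.0],[0,0.0008,0.02,0,0,0,0.0],[0,0.0008,0.02,0,0,0,0.0],[0,0.0008,0.02,0,0,0,0.0],[0,0.0008,0.02,0,0,0,0.0],[0,0.0008,0.02,0,0,0,0.0],[0,0.0008,0.02,0,0,0,0.0],[0,0.0008,0.02,0,0,0,0.0],[0,0,0,0,0,0,0.0],[0,0,0,0,0,0,0]]]'

```text
t: 21.72
tool_pos: [0.5681, -0.3264, 0.1395]
tool_rot: [1.128, 1.251, -1.121]
contact_force: [0.1, 0.4, -0.7]
opening: -0.0002
```

```bash
python3 n.py .5665 -.322 .042
```

```text
sign 1 turn [ 0.24  0.24 -0.51] | 0.6
sign -1 turn [-179.75    0.79    0.38] | 179.8
t 21.97 pos [ 0.5682 -0.325   0.1396] world d [-0.0017  0.003  -0.0976] tool shift [ 0.0976 -0.0022 -0.0036] axes [[0.009, 0.993, 0.114], [-0.003, 0.114, -0.993], [-1.0, 0.009, 0.004]]
q [-0.63  0.18  1.63  0.    1.32 -0.75] F [-0.2  0.7 -0.3] open 0.0004
```

arm_command --plan '[[[0.015,0,0,0.2,0.2,-0.5,0],[0.015,0,0,0,0,0,0],[0.015,0,0,0,0,0,0],[0.015,0,0,0,0,0,0],[0.012,0,0,0,0,0,0],[0.008,0,0,0,0,0,0],[0.005,0,0,0,0,0,0],[0,0,0,0,0,0,0],[0,0,0,0,0,0,0]]]'

```text
t: 22.72
tool_pos: [0.5683, -0.3199, 0.046]
tool_rot: [1.123, 1.264, -1.125]
contact_force: [0.2, -0.2, 0.7]
opening: 0.0
```

```bash
python3 n.py .5600 -.262 .044
```

```text
sign 1 turn [0.28 0.01 0.06] | 0.3
sign -1 turn [-1.7972e+02 -9.0000e-02  2.0000e-02] | 179.7
t 22.97 pos [ 0.5689 -0.3206  0.0474] world d [-0.0089  0.0586 -0.0034] tool shift [ 0.0034 -0.0021 -0.0592] axes [[-0.001, 0.993, 0.115], [-0.0, 0.115, -0.993], [-1.0, -0.001, 0.0]]
q [-0.63  0.29  1.67 -0.    1.18 -0.74] F [ 0.1  0.  -0.1] open -0.0002
```

arm_command --plan '[[[0.0005,0,-0.004,0,0,0,0],[0.0005,0,-0.004,0,0,0,0],[0.0005,0,-0.004,0,0,0,0],[0.0005,0,-0.004,0,0,0,0],[0,0,-0.004,0,0,0,0],[0,0,-0.004,0,0,0,0],[0,0,-0.004,0,0,0,0],[0,0,-0.004,0,0,0,0],[0,0,-0.004,0,0,0,0],[0,0,-0.004,0,0,0,0]]]'

```text
t: 23.8
tool_pos: [0.5654, -0.2795, 0.0478]
tool_rot: [1.121, 1.254, -1.125]
contact_force: [-0.1, -2.0, 0.1]
opening: -0.0002
```

```bash
python3 n.py .5600 -.262 .044
```

```text
sign 1 turn [ 0.26  0.34 -0.17] | 0.5
sign -1 turn [-179.73    0.26    0.53] | 179.7
t 24.05 pos [ 0.5654 -0.2796  0.0478] world d [-0.0054  0.0176 -0.0038] tool shift [ 0.0037 -0.0033 -0.0181] axes [[0.004, 0.993, 0.114], [-0.006, 0.114, -0.993], [-1.0, 0.003, 0.006]]
q [-0.58  0.24  1.73 -0.    1.17 -0.69] F [ 0.5  0.6 -0.4] open -0.0001
```

arm_command --plan '[[[0.001,-0.0005,-0.004,0,0,0,0],[0.001,-0.0005,-0.004,0,0,0,0],[0.001,-0.0005,-0.004,0,0,0,0],[0,-0.0005,-0.004,0,0,0,0],[0,0,-0.003,0,0,0,0],[0,0,-0.003,0,0,0,0]]]'

```text
t: 24.55
tool_pos: [0.5623, -0.2601, 0.0463]
tool_rot: [1.119, 1.245, -1.126]
contact_force: [0.9, -13.3, -3.6]
opening: -0.0002
```

```bash
python3 n.py .5600 -.262 .044
```

```text
sign 1 turn [ 0.19  0.78 -0.4 ] | 0.9
sign -1 turn [-179.8     0.63    1.22] | 179.8
t 24.8 pos [ 0.5622 -0.2603  0.0462] world d [-0.0022 -0.0017 -0.0022] tool shift [ 0.0022 -0.0024  0.0014] axes [[0.008, 0.994, 0.113], [-0.013, 0.113, -0.993], [-1.0, 0.007, 0.014]]
q [-0.55  0.21  1.77 -0.01  1.15 -0.66] F [ 0.6 -7.3 -1.8] open 0.0001
```

arm_command --plan '[[[0,0,-0.003,0,0,0,0],[0,0,-0.003,0,0,0,0],[0,0,-0.003,0,0,0,0],[0,0,-0.003,0,0,0,0]]]'

```text
t: 25.13
tool_pos: [0.5623, -0.2604, 0.0467]
tool_rot: [1.101, 1.22, -1.134]
contact_force: [2.3, -12.1, -5.6]
opening: -0.0002
```

```bash
python3 n.py .5600 -.262 .044;  python3 - <<'E'
from fit import *
RN,tn=pose(np.array([.5532,-.187,0,.1103]),0)
for c in("scene","top"):
    im=get_image(c)
    for n in("dimmer","keeper_post"):
        for d in mark_of(c,n):
            p=RN.T@(w(c,d["at"])-tn)
            if np.linalg.norm(p[:2])<.15: print(c,n,"nest frame",np.round(p,4),round(d["conf"],2))
E
```

```text
sign 1 turn [ 0.27  2.42 -0.67] | 2.5
sign -1 turn [-179.69    1.05    3.79] | 179.7
t 25.38 pos [ 0.5623 -0.2604  0.0467] world d [-0.0023 -0.0016 -0.0027] tool shift [ 0.0027 -0.0025  0.0012] axes [[0.016, 0.993, 0.114], [-0.041, 0.115, -0.993], [-0.999, 0.012, 0.042]]
q [-0.54  0.2   1.78 -0.03  1.13 -0.64] F [  2.7 -13.   -5.1] open -0.0001
scene dimmer nest frame [-0.0041  0.0025  0.0128] 0.61
scene keeper_post nest frame [-0.0011 -0.0574  0.0627] 0.61
top dimmer nest frame [-0.0002 -0.0011  0.0146] 0.76
top keeper_post nest frame [ 0.0021 -0.0566  0.0627] 0.62
```

arm_command --plan '[[[0,0,0.004,0,1.2,-0.3,0],[0,0,0.008,0,1.2,-0.3,0],[0,0,0.012,0,0,0,0],[0,0,0.012,0,0,0,0],[-0.02,0,0,0,0,0,0],[-0.025,0,0,0,0,0,0],[-0.025,0,0,0,0,0,0],[-0.025,0,0,0,0,0,0],[-0.025,0,0.02,0,0,0,0],[-0.02,0,0.03,0,0,0,0],[0,0,0.03,0,0,0,0],[0,0,0,0,0,0,0],[0,0,0,0,0,0,0]]]'

```text
t: 26.77
tool_pos: [0.5735, -0.3861, 0.1873]
tool_rot: [1.131, 1.277, -1.126]
contact_force: [-0.1, -0.1, -0.7]
opening: -0.0002
```

```bash
python3 n.py .5600 -.4 .2;  python3 - <<'E'
from fit import *
RN,tn=pose(np.array([.5532,-.187,0,.1103]),0)
out=[]
for c in("scene","top"):
    im=get_image(c)
    for n in("dimmer","keeper_post","round_module"):
        for d in mark_of(c,n):
            p=RN.T@(w(c,d["at"])-tn)
            if np.linalg.norm(p[:2])<.15: print(c,n,"nest frame",np.round(p,4),round(d["conf"],2))
            elif n[0]=="r":print(n,np.round(w(c,d["at"]),3))
    u,v=px(c,tn-[0,.03,0])[0];u,v=int(u),int(v)
    out.append(cv2.resize(np.clip(im[v-25:v+25,u-25:u+25]*2.,0,255).astype(np.uint8),None,fx=8,fy=8,interpolation=cv2.INTER_CUBIC))
cv2.imwrite("pics/f8.png",np.hstack(out)[:,:,::-1])
E
```

```text
sign 1 turn [ 0.3  -0.94  0.65] | 1.2
sign -1 turn [-179.69   -1.02   -1.48] | 179.7
t 27.02 pos [ 0.5728 -0.3832  0.1852] world d [-0.0128 -0.0168  0.0148] tool shift [-0.0148 -0.0148  0.015 ] axes [[-0.013, 0.993, 0.115], [0.015, 0.115, -0.993], [-1.0, -0.011, -0.016]]
q [-0.7   0.24  1.48  0.    1.44 -0.81] F [ 0.2  0.7 -0.7] open 0.0003
scene dimmer nest frame [-0.0045  0.0035  0.0127] 0.58
scene keeper_post nest frame [-0.0019 -0.0572  0.0599] 0.46
round_module [0.613 0.195 0.047]
top dimmer nest frame [-0.0017 -0.0019  0.0191] 0.75
top dimmer nest frame [-0.0015 -0.001  -0.0014] 0.51
top dimmer nest frame [ 0.0021 -0.0045  0.0159] 0.2
top keeper_post nest frame [ 0.0004 -0.0572  0.0634] 0.76
round_module [0.615 0.191 0.047]
```

View pics/f8.png

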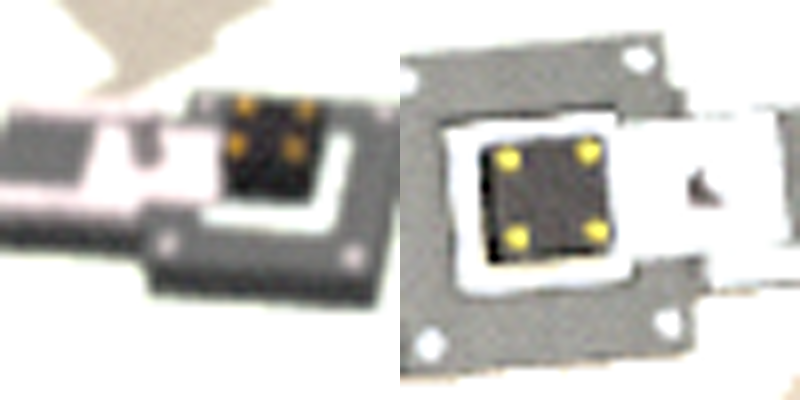

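The dimmer lies flat and square in the pocket. The blade covers its edge, and the arm is clear.

```bash
python3 -c "
from station import finish_job;print(finish_job())"
```

```text
the job is handed in; nothing more can be done
None
```

The job is handed in: the square-backed dimmer is face down in the test nest, with the keeper slid forward over its plate. `finish_job` gave no verdict.

**What I did:** I gripped the back box along its 45° tilt, turned it face down and lowered it into the pocket. Contact and a 1 mm nudge got it past the rim. Then I let go, pushed the keeper post forward with closed fingers, and backed the arm clear at about 27 s.

**Last checks:**
- **Seating:** The plate dropped about 7.7 mm into the 8 mm pocket before it stopped. The last picture shows it level and square.
- **Keeper:** The post reads about 57 mm from the pocket centre, which is the full 50 mm of travel. It stalled there at about 13 N.
- **Round-backed dimmer:** It reads within about 4 mm of where it started, which is within the measuring error.
- **Arm:** It was clear of everything, and the force reading was about zero.

**Disagreements:** The two cameras put the dimmer's centre 2–6 mm off, in different directions, beyond the 3 mm limit. Their readings of the nest itself also differ by about 4 mm. I relied on the measured drop and the last picture for the fit. I did not re-measure the other things on the table at the end.

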